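Shut the last two lid clips of a storage box on the stop bar

ROBOT

A 6-joint arm with a two-finger parallel gripper is mounted at the origin on the work surface. World frame = base frame: x ahead of the robot, y to its left, z up, the work surface at z = 0. Lengths are in m, angles in rad, forces in N, time in s.
With the tool pointing down it reaches from about 0.225 to 0.875 m from the base axis. Payload 3.4 kg.
Tool frame: the origin (TCP) lies at the very end of the fingers, on their centre line; the grasp point (between the pads) lies 19 mm behind it (grip_depth is the distance from the TCP to the grasp point, in m); x points along the fingers, z is the direction in which the jaws open and shut, and the axes are right-handed (so a half turn about x gives the same grasp; the last joint's range is limited). The gripper opens to 85 mm and grips with 20 to 120 N. Pads are 22 mm wide; open, the fingers measure 114 mm over their backs; the gripper's body (76 mm by 85 mm) begins 54 mm behind the grasp point. The pads swing forward as they close: fully open they stand 13 mm farther back than shut.
Start: joints at [-1.356, 0.276, 1.505, -0, 1.361, -0.121], TCP at [0.189, -0.543, 0.208] pointing down, gripper open.
Joint ranges: [-2.89, 2.89], [-0.75, 2.08], [0.22, 2.7], [-1.18, 4.32], [0.11, 2.71], [-2.7, 2.7]. Speed limits (rad/s): [2.57, 2.57, 3.14, 3.14, 3.14, 3.14].

INTERFACE

Orientations are given as a unit quaternion [w, x, y, z].
In Python, from rig import get_state, get_image, sign_off, grip_depth gives the robot as it stands. The module is installed in compiled form; this text tells all that it offers.
- The arm moves only by the tool arm_command, never from a script. Its argument "series" is a list of rows, each an object with "dp": the shift along the tool's x, y, z scaled (see below), a list of three; "angular": the turn, a rotation vector about the tool's x, y, z scaled (see below), a list of three; "gripper": the finger opening in mm, from 0 to 85.4. A call has exactly 8 rows; each row shifts and turns the pose as measured when the row begins, along the tool's axes as they then stand; what a row does not reach is not made up. The controller multiplies each number of a shift by 0.12 m and each number of a turn by 90 degrees. A row lasts 1/8 s, in which the tool goes at most 62.5 mm and 10.7 degrees, less where a joint would pass 70% of its speed; a pose out of reach is approached as far as the arm can. A call with a number of a shift or a turn outside -1 to 1 is refused whole. A call with a gripper value outside its range is refused whole. The fingers move at their own pace and stop on an object; "grip_force" is the grip in N (left out, the last holds). Time passes only in rows, so rows that do not move let the fingers close, or fill a call up. It gives the time, the measured TCP pose, the force and the opening at its end, in the units of the state.
- get_state(): the state, without advancing time (a new reading comes with each control period).
- get_image(name): name is "scene" or "top"; returns a dict with "image" (384x512x3 uint8, blue, green, red), "depth" (384x512 float32, m along the optical axis (not along the pixel's ray), 0 where there is no reading), "mtx" (3x3 intrinsics, pixels), "k1" (the pictures are not rectified: a ray, as slopes to the right and down, at radius r is drawn at 1 + k1 r^2 times it, then the intrinsics apply), "view" (4x4, takes a point from world to camera coordinates). Camera axes: x right, y up, looking along -z (the intrinsics and any distortion apply to the point x, -y, -z); pixel columns grow to the right and rows downward; lengths in m; the calibration is good to about 2 mm. A picture is of the moment at which its call begins.
- sign_off(): hands the job in, once; it reports no verdict.
The state is a dict: "clock": time; "qpos": joint angles; "qd": joint speeds; "effort": joint torques, N m; "position": TCP position; "ee_rot": TCP orientation; "contact_force": force on the tool from outside, world axes, zero at the start; "moment": the same for the moment, N m; "width": finger opening in m.
Only numpy, scipy, OpenCV 4.12 (cv2) and the standard library are available. Lean on these libraries where they do the work, as an engineer would, in place of code of your own. Each camera call takes 0.05 s, during which the arm holds its last target. There are 200 camera calls.

TASK

The food storage box has two lid clips still standing open, on neighbouring sides. Shut both by sliding the box along the worktop and pressing each open clip against the fixed steel bar until it lies flat, turning the box between the two passes; do not press the clips with the gripper. The lid is not locked yet, so keep the box standing flat on the worktop and do not lift or tip it, leave the mug, the oil bottle and the jar where they are, and let go with both clips shut.

Things in the scene. Friction and masses are not known exactly. Their poses are not given: they have to be found in the camera images.
- food_box: Clear-plastic food box with grey lid, 150 x 150 mm, 66 mm high, 0.5 to 0.9 kg, loose. Origin: centre of its underside, z up. In the middle of each side a grey clip, 70 mm wide, 4 mm thick, at heights 10 to 42 mm when shut. Those on the -x and -y sides are shut and rigid (outer face 79 mm from the centre) and may be pushed on; those on the +x side (clip_a) and +y side (clip_b) stand open.
- clip_a (a joint): Angle of the clip on the box's +x side: 0 = shut, flat down the side (outer face 79 mm from the box's centre); starts at 0.5 to 0.8 rad, lower edge swung out. Hinged along its upper edge, 75 mm from the box's centre and 42 mm up; flap 32 mm long. Stiff hinge: stays where it is left; 1 to 2 N at the bar's height moves it.
- clip_b (a joint): The same for the clip on the box's +y side.
- clip_a_edge (a point): Middle of the free (lower) edge of clip_a.
- clip_b_edge (a point): Middle of the free (lower) edge of clip_b.
- stop_bar: Fixed steel bar on a bent bracket: round bar 14 mm thick, 240 mm long, level, axis 26 mm above the worktop (top at 33 mm), along the body's y axis. Origin: on the worktop under the middle of the bar's axis. The box is pushed up from the open side, -x of this body (bar's front line at x = -7 mm); the bracket is behind, up to x = +68 mm.
- mug: White mug, 80 mm wide, 95 mm high; to be left alone. Origin: centre of its underside.
- oil_bottle: Green bottle, 64 mm wide, 210 mm high; to be left alone. Origin: centre of its underside.
- jar: Glass jar with a steel cap, 76 mm wide, 100 mm high; to be left alone. Origin: centre of its underside.
- lid_tray (a point): Centre of the lid's flat top, 48 mm above the worktop. Round the lid's edge runs a raised rim, 8 mm thick, 18 mm high (top at 66 mm), leaving a tray 134 x 134 mm inside, where a shut fingertip can hook behind the rim to drag or turn the box, which slides easily.
Not all that is in view belongs to the job. Leave any pink or yellow look-alike of the food_box alone.

How it is judged:
On the way, in this order (a step that is already met when the one before it is completed fails the run):
1. one open clip is pressed shut against the bar (within 0.15 rad), the other still open (((value of joint clip_a below 0.15 rad and value of joint clip_b above 0.3 rad and contact force between clip_a and stop_bar above 0.3 N) or (value of joint clip_b below 0.15 rad and value of joint clip_a above 0.3 rad and contact force between clip_b and stop_bar above 0.3 N))), for 0.1 s.
2. the other clip is pressed shut against the bar as well (both within 0.15 rad) (value of joint each of clip_a, clip_b below 0.15 rad and contact force between any of clip_a, clip_b and stop_bar above 0.3 N), for 0.1 s.
At the end, for the whole second after the job is handed in: Both clips are shut to within 0.15 rad, and the box stands flat on the worktop (within 6 mm and 0.05 rad), at rest and released (value of joint each of clip_a, clip_b below 0.15 rad and angle between food_box's own z axis and vertical below 0.05 rad and height (world z) of food_box between -0.006 and 0.006 m and linear speed of food_box below 0.02 m/s); the robot touches nothing.
It fails at once if the gripper or arm presses an open clip (over 1 N) (contact force between any of the fingers, the arm and clip_a above 1 N or contact force between any of the fingers, the arm and clip_b above 1 N).
It fails at once if the box is lifted over 20 mm or tipped over 0.3 rad (height (world z) of food_box above 0.02 m or angle between food_box's own z axis and vertical above 0.3 rad).
It fails at once if the mug, oil bottle or jar is moved over 30 mm (distance of any of mug, oil_bottle, jar from where it was at the start of the episode above 0.03 m).
It also fails if it takes over 72 s, if anything falls off the work surface, if the arm or the gripper's body presses on something with over 40 N, if the wrist force passes 120 N, or if a joint passes its speed limit or range.

## Working session

There is one attempt and no reset: what is moved stays moved. The work goes in short steps, Python scripts to look and compute and a tool call to move; the robot and the scene stay as the last step left them, time stands still between calls to the robot, and variables do not carry over. Pictures are saved under pics/ and viewed, about 8 in all and at most 12, crops included, and the job is handed in when it is done.

Besides the shell and the picture viewer there is one more tool, called after "Request:" as name([rows], argument=value, ...), one row to a line, values as JSON. arm_command: Moves the arm, as the interface text tells. Its arguments: {"type":"object","properties":{"series":{"type":"array","items":{"type":"object","properties":{"dp":{"type":"array","items":{"type":"number"}},"angular":{"type":"array","items":{"type":"number"}},"gripper":{"type":"number"}}}},"grip_force":{"type":"number"}},"required":["series"]}

```bash
mkdir -p pics; cat > h.py <<'E'
import numpy as np,cv2
from rig import get_state,get_image
def snap(n):
    d=get_image(n); return d
def world(d,u,v,depth=None):
    """pixel -> world via depth map"""
    K=d['mtx'];V=np.array(d['view'])
    u=np.atleast_1d(u).astype(float);v=np.atleast_1d(v).astype(float)
    z=d['depth'][v.round().astype(int),u.round().astype(int)] if depth is None else depth
    r=ray(d,u,v); P=np.stack([r[0]*z,-r[1]*z,-z],1)
    R=V[:3,:3];t=V[:3,3]
    return (P-t)@R
def ray(d,u,v):
    K=d['mtx'];xd=(u-K[0,2])/K[0,0];yd=(v-K[1,2])/K[1,1]
    x,y=xd,yd
    for _ in range(10):
        s=1+d['k1']*(x*x+y*y); x,y=xd/s,yd/s
    return x,y
def atz(d,u,v,h):
    a=world(d,u,v,np.ones(np.size(u)));V=d['view'];c=-V[:3,:3].T@V[:3,3]
    return c+(a-c)*((h-c[2])/(a[:,2]-c[2]))[:,None]
E
python3 - <<'E'
from h import *
for n in("scene","top"):
    d=snap(n); cv2.imwrite(f'pics/{n}0.png',d['image']); V=d['view']; print(n,d['mtx'].tolist(),d['k1'],(-V[:3,:3].T@V[:3,3]).round(3),V[:3,:3].round(2).tolist())
s=get_state();print(s)
E
```

```text
scene [[425.1386280892701, 0.0, 253.5673613484193], [0.0, 425.1386280892701, 190.52413775707652], [0.0, 0.0, 1.0]] -0.03684912183841823 [0.943 0.498 1.109] [[-0.73, 0.68, 0.0], [-0.58, -0.63, 0.52], [0.36, 0.38, 0.85]]
top [[364.21961803462733, 0.0, 252.95870461350893], [0.0, 364.21961803462733, 184.90508429715896], [0.0, 0.0, 1.0]] -0.07536536740938977 [0.426 0.026 1.256] [[-0.03, -1.0, -0.01], [1.0, -0.03, 0.07], [-0.07, -0.01, 1.0]]
{'clock': 0.1, 'qpos': array([-1.35599704e+00,  2.76556836e-01,  1.50598741e+00,  1.10115085e-05,
        1.36068971e+00, -1.21014630e-01]), 'qd': array([-1.36216922e-05, -2.17356405e-03, -3.42305525e-03, -3.12320359e-04,
        1.83728697e-03,  4.12637549e-04]), 'effort': array([ 9.80755249e-04, -4.17699766e+01, -2.46405905e+01, -2.89942882e-04,
        5.80569991e-03,  2.00626971e-06]), 'position': array([ 0.18936958, -0.54240121,  0.20741955]), 'ee_rot': array([ 0.5761007 ,  0.40980278,  0.57695379, -0.40901587]), 'contact_force': array([0.10649581, 0.76845691, 0.29430873]), 'moment': array([ 0.0581195 , -0.0012199 ,  0.04251723]), 'width': 0.08563530516116663}
```

View pics/scene0.png

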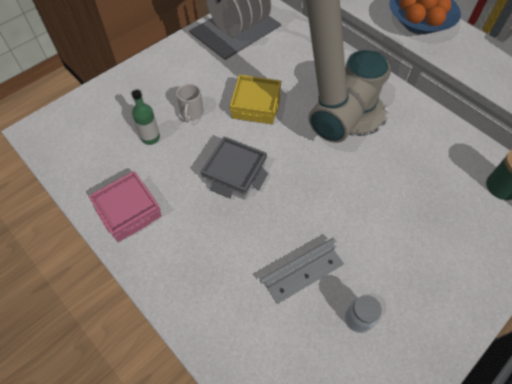

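View pics/top0.png

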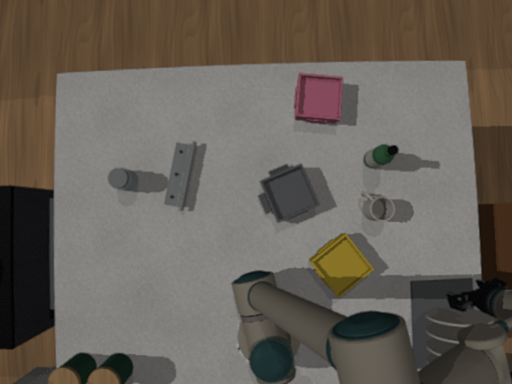

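```bash
python3 - <<'E'
from h import *
t=snap("top");s=snap("scene")
a=cv2.resize(t['image'][130:250,150:330],None,fx=4,fy=4,interpolation=cv2.INTER_CUBIC)
cv2.imwrite('pics/topc.png',a)
b=cv2.resize(s['image'][120:310,190:390],None,fx=3.1,fy=3.1,interpolation=cv2.INTER_CUBIC)[:595]
cv2.imwrite('pics/scc.png',b)
# depth-cloud: rim points
for n,d,(u0,u1,v0,v1) in(("top",t,(245,330,155,230)),("scene",s,(190,280,130,205))):
    v,u=np.mgrid[v0:v1,u0:u1]; P=world(d,u.ravel(),v.ravel())
    for lo,hi in((.035,.055),(.058,.075)):
        Q=P[(P[:,2]>lo)&(P[:,2]<hi)]
        r=cv2.minAreaRect(Q[:,:2].astype(np.float32)); print(n,lo,len(Q),Q.mean(0).round(4),np.median(Q[:,2]),r)
for n,d,(u0,u1,v0,v1) in(("top",t,(160,205,130,215)),("scene",s,(245,350,225,305))):
    v,u=np.mgrid[v0:v1,u0:u1]; P=world(d,u.ravel(),v.ravel()); Q=P[(P[:,2]>.027)&(P[:,2]<.045)]
    r=cv2.minAreaRect(Q[:,:2].astype(np.float32)); print(n,'bar',len(Q),Q.mean(0).round(4),Q[:,2].max(),r)
q=get_state()
from scipy.spatial.transform import Rotation as R
w=q['ee_rot'];print(R.from_quat([w[1],w[2],w[3],w[0]]).as_matrix().round(3))
E
```

```text
top 0.035 1790 [ 0.4849 -0.0751  0.0485] 0.04891967260644231 ((0.4849793314933777, -0.07115645706653595), (0.16635188460350037, 0.17199312150478363), 23.45044708251953)
top 0.058 450 [ 0.4855 -0.0803  0.0665] 0.06661059152079851 ((0.4847223460674286, -0.07883363962173462), (0.15042243897914886, 0.1504524201154709), 21.33332633972168)
scene 0.035 1868 [ 0.4853 -0.0749  0.0459] 0.04610219547199092 ((0.4879838824272156, -0.0686086118221283), (0.1589643359184265, 0.1608135998249054), 21.111129760742188)
scene 0.058 512 [ 0.4867 -0.0751  0.0634] 0.06355439274618435 ((0.48412084579467773, -0.07859412580728531), (0.152190163731575, 0.15203899145126343), 21.146940231323242)
top bar 482 [0.5533 0.2647 0.0317] 0.04023835819652359 ((0.5539679527282715, 0.266041100025177), (0.02776184491813183, 0.23613286018371582), 77.83130645751953)
scene bar 503 [0.5566 0.2661 0.0299] 0.03656165087561137 ((0.5550999641418457, 0.2694244384765625), (0.027253611013293266, 0.2394801825284958), 77.48129272460938)
[[-0.     0.944  0.33 ]
 [ 0.001  0.33  -0.944]
 [-1.     0.    -0.001]]
```

View pics/topc.png

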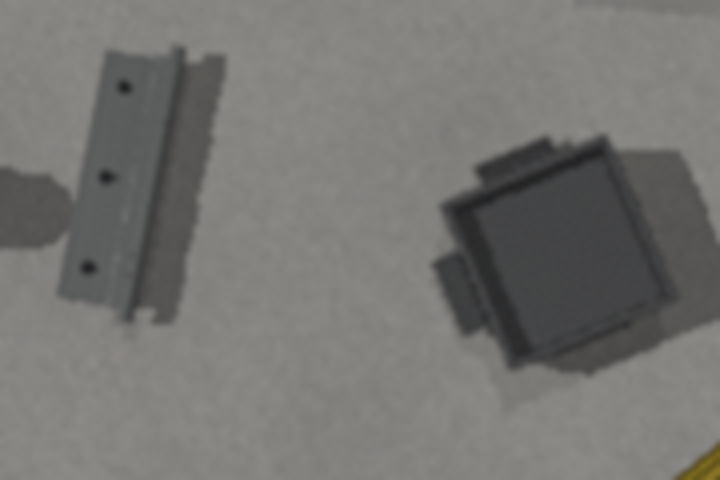

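View pics/scc.png

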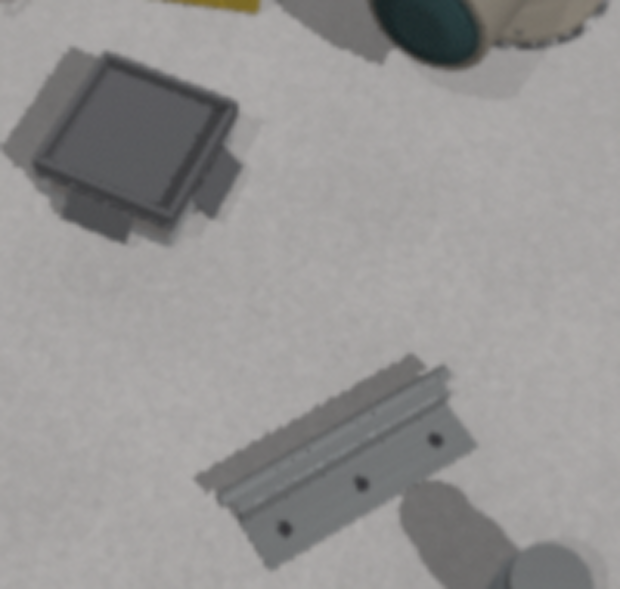

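The food box is the grey one: scene (234,165), top (290,193). The pink box (top 320,98) and the yellow one (top 340,265) are look-alikes. Crops confirm the grey lid and the two open clips, one at crop (515,160), which is clip_a, and one at (460,290), which is clip_b. The bar's open side faces -y, towards the box.

```bash
cat >> h.py <<'E'
from scipy.spatial.transform import Rotation as R
def rot(s): w=s['ee_rot']; return R.from_quat([w[1],w[2],w[3],w[0]]).as_matrix()
def go(target,yawz):
    """print tool-frame scaled totals: shift/0.12, turn/90deg (tool z to world yaw yawz deg, tool x down)"""
    s=get_state();M=rot(s);c,n=np.cos(np.radians(yawz)),np.sin(np.radians(yawz))
    T=np.array([[0,-n,c],[0,c,n],[-1,0,0]])
    print('t',s['clock'],'pos',s['position'].round(4),'yawz',np.degrees(np.arctan2(M[1,2],M[0,2])).round(2),'F',s['contact_force'].round(1),'w',round(s['width'],4),'q',s['qpos'].round(2))
    print('dp tot',(M.T@(np.array(target)-s['position'])/.12).round(3),'ang tot',(R.from_matrix(M.T@T).as_rotvec()/(np.pi/2)).round(3))
def boxpose():
    d=snap("top");v,u=np.mgrid[60:330,60:420]
    P=world(d,u.ravel(),v.ravel());px=d['image'][v.ravel(),u.ravel()].astype(int)
    return d,P,px
E
python3 - <<'E'
from h import *
t=snap("top")
# bar front edge & axis ends in crop coords (/4 + offset)
for (a,b) in((184,50),(134,320)):
    print(atz(t,np.array([150+a/4]),np.array([130+b/4]),.028).round(4))
for (u,v) in((378,207),(380,155),(123,180)): print(atz(t,np.array([u]),np.array([v]),.05).round(3))
# bar crest fit from both depth views: highest ridge line
s=snap("scene")
for n,d,(u0,u1,v0,v1) in(("top",t,(160,205,130,215)),("scene",s,(245,350,225,305))):
    v,u=np.mgrid[v0:v1,u0:u1]; P=world(d,u.ravel(),v.ravel())
    Q=P[(P[:,2]>.015)&(P[:,2]<.045)]
    nn=np.array([np.cos(np.radians(78.5)),np.sin(np.radians(78.5))]);tt=np.array([nn[1],-nn[0]])
    a=Q[:,:2]@tt;b=Q[:,:2]@nn
    F=[(x,b[(abs(a-x)<.01)].min()) for x in np.arange(a.min()+.02,a.max()-.02,.02)]
    F=np.array(F);p=np.polyfit(F[:,0],F[:,1],1);print(n,'front',p.round(4),'a range',a.min(),a.max(),'front dist',F[:,1].round(3))
go([.5102,-.1449,.2],-68.8)
E
```

```text
[[0.6655 0.2293 0.028 ]]
[[0.4361 0.2759 0.028 ]]
[[ 0.427 -0.375  0.05 ]]
[[ 0.6   -0.391  0.05 ]]
[[0.542 0.476 0.05 ]]
top front [-0.0167  0.366 ] a range 0.37156453865698086 0.6081801122453857 front dist [0.359 0.359 0.359 0.359 0.358 0.358 0.357 0.357 0.357 0.356]
scene front [-0.0116  0.3672] a range 0.3703257840645425 0.6103250076664661 front dist [0.363 0.362 0.362 0.362 0.362 0.361 0.362 0.361 0.361 0.36 ]
t 0.3 pos [ 0.1894 -0.5427  0.2079] yawz -70.76 F [0.1 1.  0.6] w 0.0851 q [-1.36  0.28  1.51 -0.    1.36 -0.12]
dp tot [ 0.067  3.616 -2.249] ang tot [-0.022 -0.    -0.   ]
```

Request:
arm_command([
  {"dp": [0,0.44,-0.27],"angular": [0,0,0],"gripper": 40},
  {"dp": [0,0.44,-0.27],"angular": [0,0,0],"gripper": 40},
  {"dp": [0,0.44,-0.27],"angular": [0,0,0],"gripper": 40},
  {"dp": [0,0.44,-0.27],"angular": [0,0,0],"gripper": 40},
  {"dp": [0,0.44,-0.27],"angular": [0,0,0],"gripper": 40},
  {"dp": [0,0.44,-0.27],"angular": [0,0,0],"gripper": 40},
  {"dp": [0,0.44,-0.27],"angular": [0,0,0],"gripper": 40},
  {"dp": [0,0.44,-0.27],"angular": [-0.02,0,0],"gripper": 40},
], grip_force=60)

```text
clock: 1.3
position: [0.5073, -0.1592, 0.2076]
ee_rot: [0.583, 0.403, 0.579, -0.403]
contact_force: [0.4, -0.0, 0.5]
width: 0.0405
```

```bash
python3 -c "
from h import *
go([.5102,-.1449,.12],-68.8)"
```

```text
t 1.3 pos [ 0.5073 -0.1592  0.2076] yawz -69.49 F [ 0.4 -0.   0.5] w 0.0405 q [-0.43  0.21  1.6  -0.    1.33  0.78]
dp tot [ 0.73   0.063 -0.107] ang tot [-0.008  0.003 -0.001]
```

Request:
arm_command([
  {"dp": [0.1,0.05,-0.08],"angular": [-0.008,0,0],"gripper": 40},
  {"dp": [0.2,0.01,-0.02],"angular": [0,0,0],"gripper": 40},
  {"dp": [0.2,0,0],"angular": [0,0,0],"gripper": 40},
  {"dp": [0.2,0,0],"angular": [0,0,0],"gripper": 40},
  {"dp": [0.05,0,0],"angular": [0,0,0],"gripper": 40},
  {"dp": [0,0,0],"angular": [0,0,0],"gripper": 40},
  {"dp": [0,0,0],"angular": [0,0,0],"gripper": 40},
  {"dp": [0,0,0],"angular": [0,0,0],"gripper": 40},
])

```text
clock: 2.3
position: [0.511, -0.1442, 0.1159]
ee_rot: [0.588, 0.397, 0.582, -0.398]
contact_force: [0.2, 0.1, -0.0]
width: 0.04
```

```bash
python3 -c "
from h import *
go([.5102,-.1449,.053],-68.8)
s=snap('scene');cv2.imwrite('pics/sc1.png',cv2.resize(s['image'][90:220,160:330],None,fx=4,fy=4,interpolation=cv2.INTER_CUBIC))"
```

```text
t 2.3 pos [ 0.511  -0.1442  0.1159] yawz -68.41 F [ 0.2  0.1 -0. ] w 0.04 q [-0.4   0.28  1.75 -0.    1.11  0.79]
dp tot [ 0.524 -0.01  -0.001] ang tot [ 0.004  0.005 -0.002]
```

View pics/sc1.png

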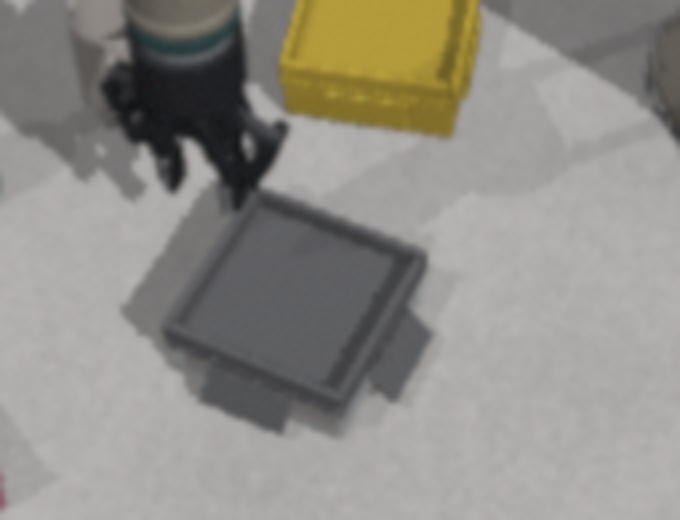

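Request:
arm_command([
  {"dp": [0.15,0,0],"angular": [0.004,0,0],"gripper": 40},
  {"dp": [0.15,0,0],"angular": [0,0,0],"gripper": 40},
  {"dp": [0.12,0,0],"angular": [0,0,0],"gripper": 40},
  {"dp": [0.06,0,0],"angular": [0,0,0],"gripper": 40},
  {"dp": [0.02,0,0],"angular": [0,0,0],"gripper": 40},
  {"dp": [0,0,0],"angular": [0,0,0],"gripper": 40},
  {"dp": [0,0,0],"angular": [0,0,0],"gripper": 40},
  {"dp": [0,0,0],"angular": [0,0,0],"gripper": 30},
])

```text
clock: 3.35
position: [0.5149, -0.146, 0.0579]
ee_rot: [0.59, 0.399, 0.578, -0.399]
contact_force: [-0.1, 1.1, -0.5]
width: 0.0301
```

```bash
python3 -c "
from h import *
go([.5102,-.1449,.054],-68.8)
d,P,px=boxpose()
Q=P[(P[:,2]>.055)&(P[:,2]<.072)&(np.hypot(P[:,0]-.4845,P[:,1]+.0787)<.11)];print(len(Q),cv2.minAreaRect(Q[:,:2].astype(np.float32)))"
```

```text
t 3.35 pos [ 0.5149 -0.146   0.0579] yawz -68.76 F [-0.1  1.1 -0.5] w 0.0301 q [-0.4   0.34  1.83 -0.    0.96  0.8 ]
dp tot [ 0.032 -0.034 -0.023] ang tot [ 0.     0.009 -0.006]
348 ((0.4846424162387848, -0.0785842090845108), (0.15027818083763123, 0.15031009912490845), 21.48061752319336)
```

Request:
arm_command([
  {"dp": [0.03,-0.034,-0.023],"angular": [0,0.009,-0.006],"gripper": 30},
  {"dp": [0.01,0,0],"angular": [0,0,0],"gripper": 30},
  {"dp": [0,0,0],"angular": [0,0,0],"gripper": 20},
  {"dp": [0,0,0],"angular": [0,0,0],"gripper": 10},
  {"dp": [0,0,0],"angular": [0,0,0],"gripper": 4},
  {"dp": [0,0,0],"angular": [0,0,0],"gripper": 2},
  {"dp": [0,0,0],"angular": [0,0,0],"gripper": 2},
  {"dp": [0,0,0],"angular": [0,0,0],"gripper": 2},
], grip_force=60)

```text
clock: 4.4
position: [0.51, -0.1449, 0.053]
ee_rot: [0.583, 0.399, 0.584, -0.399]
contact_force: [0.5, 0.2, -0.1]
width: 0.0018
```

```bash
python3 -c "
from h import *
go([.5102,-.1449,.054],-68.8)
d,P,px=boxpose()
Q=P[(P[:,2]>.055)&(P[:,2]<.072)&(np.hypot(P[:,0]-.4845,P[:,1]+.0787)<.11)];print(len(Q),cv2.minAreaRect(Q[:,:2].astype(np.float32)))"
```

```text
t 4.4 pos [ 0.51   -0.1449  0.053 ] yawz -68.76 F [ 0.5  0.2 -0.1] w 0.0018 q [-0.41  0.35  1.83  0.    0.97  0.79]
dp tot [-0.008  0.002  0.   ] ang tot [ 0. -0.  0.]
349 ((0.48477935791015625, -0.07860730588436127), (0.15070615708827972, 0.15036450326442719), 21.447969436645508)
```

```bash
python3 -c "
from h import *
s=snap('scene');t=snap('top')
a=cv2.resize(s['image'][110:210,180:290],None,fx=5,fy=5,interpolation=cv2.INTER_CUBIC)[:,:400]
b=cv2.resize(t['image'][150:250,250:330],None,fx=5,fy=5,interpolation=cv2.INTER_CUBIC)
cv2.imwrite('pics/p2.png',np.hstack([a,b]))"
```

```text
(no output)
```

View pics/p2.png

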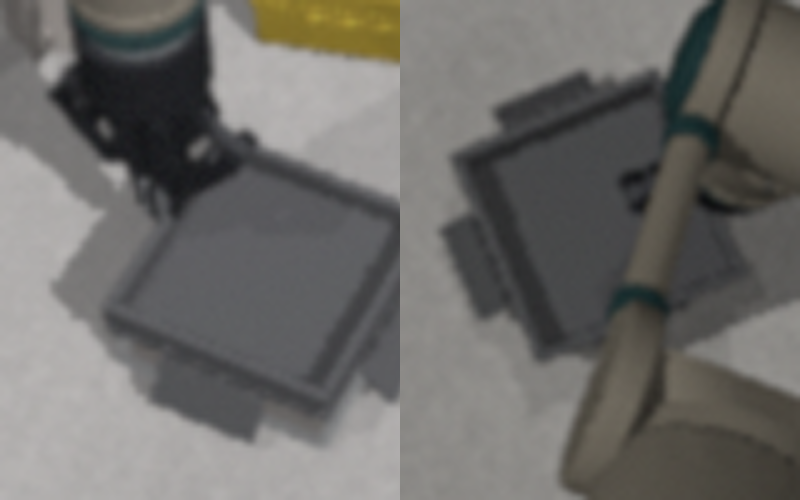

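Picture: the gripper sits over the -y rim (left crop 185,190), yet it shut to 1.8 mm instead of stopping at 8 mm. I'll check the contact with a small drag of about 10 mm.

Request:
arm_command([
  {"dp": [0,0,-0.03],"angular": [0,0,0],"gripper": 2},
  {"dp": [0,0,-0.03],"angular": [0,0,0],"gripper": 2},
  {"dp": [0,0,-0.03],"angular": [0,0,0],"gripper": 2},
  {"dp": [0,0,0],"angular": [0,0,0],"gripper": 2},
  {"dp": [0,0,0],"angular": [0,0,0],"gripper": 2},
  {"dp": [0,0,0],"angular": [0,0,0],"gripper": 2},
  {"dp": [0,0,0],"angular": [0,0,0],"gripper": 2},
  {"dp": [0,0,0],"angular": [0,0,0],"gripper": 2},
])

```text
clock: 5.55
position: [0.5058, -0.134, 0.053]
ee_rot: [0.583, 0.399, 0.584, -0.399]
contact_force: [0.8, 0.2, -0.3]
width: 0.0019
```

```bash
python3 -c "
from h import *
go([.5102,-.1449,.054],-68.8)
for n in('top','scene'):
  d=snap(n);v,u=np.mgrid[60:330,60:420];P=world(d,u.ravel(),v.ravel())
  Q=P[(P[:,2]>.055)&(P[:,2]<.072)&(np.hypot(P[:,0]-.4845,P[:,1]+.0787)<.13)];print(len(Q),cv2.minAreaRect(Q[:,:2].astype(np.float32)))"
```

```text
t 5.55 pos [ 0.5058 -0.134   0.053 ] yawz -68.75 F [ 0.8  0.2 -0.3] w 0.0019 q [-0.39  0.34  1.84  0.    0.96  0.81]
dp tot [-0.008  0.001  0.098] ang tot [ 0.001 -0.     0.   ]
332 ((0.48454564809799194, -0.07857276499271393), (0.15006792545318604, 0.15005356073379517), 21.305152893066406)
494 ((0.48465287685394287, -0.07832130789756775), (0.15321454405784607, 0.15195465087890625), 21.278844833374023)
```

Request:
arm_command([
  {"dp": [0.02,0,0.05],"angular": [0,0,0],"gripper": 0},
  {"dp": [0,0,0.05],"angular": [0,0,0],"gripper": 0},
  {"dp": [0,0,0.05],"angular": [0,0,0],"gripper": 0},
  {"dp": [0,0,0.05],"angular": [0,0,0],"gripper": 0},
  {"dp": [0,0,0],"angular": [0,0,0],"gripper": 0},
  {"dp": [0,0,0],"angular": [0,0,0],"gripper": 0},
  {"dp": [0,0,0],"angular": [0,0,0],"gripper": 0},
  {"dp": [0,0,0],"angular": [0,0,0],"gripper": 0},
])

```text
clock: 6.65
position: [0.5151, -0.1583, 0.0503]
ee_rot: [0.583, 0.399, 0.584, -0.399]
contact_force: [-0.3, 0.2, -0.2]
width: -0.0
```

```bash
cat >> h.py <<'E'
def rect(cx,cy,r=.13):
    for n in('top','scene'):
        d=snap(n);v,u=np.mgrid[60:330,60:420];P=world(d,u.ravel(),v.ravel())
        Q=P[(P[:,2]>.055)&(P[:,2]<.072)&(np.hypot(P[:,0]-cx,P[:,1]-cy)<r)];print(n,len(Q),cv2.minAreaRect(Q[:,:2].astype(np.float32)))
E
python3 -c "
from h import *
go([.5102,-.1449,.054],-68.8)
rect(.4845,-.0787)"
```

```text
t 6.65 pos [ 0.5151 -0.1583  0.0503] yawz -68.78 F [-0.3  0.2 -0.2] w -0.0 q [-0.43  0.36  1.81  0.    0.97  0.77]
dp tot [-0.031  0.002 -0.119] ang tot [ 0. -0.  0.]
top 388 ((0.48465874791145325, -0.07853297889232635), (0.150089830160141, 0.1503293365240097), 21.432329177856445)
scene 552 ((0.48302608728408813, -0.07923861593008041), (0.15680159628391266, 0.15209002792835236), 21.405378341674805)
```

```bash
python3 -c "
from h import *
s=snap('scene');t=snap('top')
v,u=np.mgrid[100:240,150:300];P=world(s,u.ravel(),v.ravel());c=s['image'][v.ravel(),u.ravel()].max(1)
for r in(.02,.03,.045):
  m=(np.hypot(P[:,0]-.5151,P[:,1]+.1583)<r)&(c<60)
  print(r,m.sum(),np.sort(P[m][:,2])[:8].round(3))
a=cv2.resize(s['image'][115:195,190:270],None,fx=7,fy=7,interpolation=cv2.INTER_CUBIC)
cv2.imwrite('pics/p3.png',a)"
```

```text
0.02 96 [0.089 0.09  0.09  0.091 0.091 0.092 0.092 0.094]
0.03 198 [0.089 0.09  0.09  0.091 0.091 0.092 0.092 0.094]
0.045 643 [0.089 0.09  0.09  0.091 0.091 0.092 0.092 0.094]
```

View pics/p3.png

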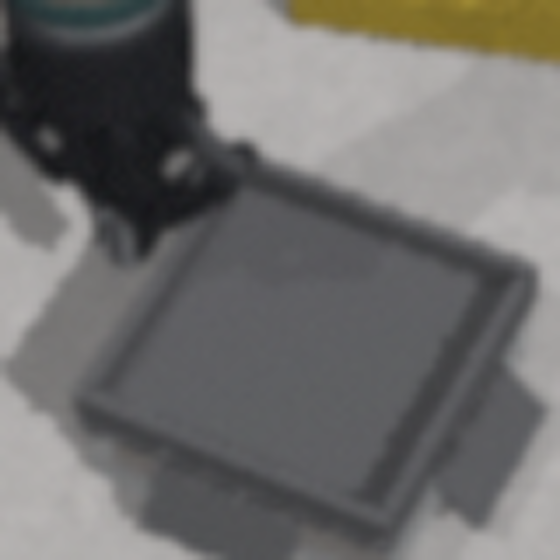

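```bash
python3 -c "
from h import *
s=snap('scene')
for v in range(144,155):
  print(v,[ '%.3f'%z for z in world(s,np.arange(203,216),np.full(13,v))[:,2]])
print(world(s,np.array([207,208,209]),np.array([150,150,150])).round(3))"
```

```text
144 ['0.111', '0.115', '0.110', '0.120', '0.121', '0.126', '0.122', '0.119', '0.124', '0.130', '0.136', '0.133', '0.138']
145 ['0.100', '0.109', '0.109', '0.117', '0.121', '0.119', '0.120', '0.118', '0.124', '0.128', '0.126', '0.126', '0.131']
146 ['0.097', '0.102', '0.107', '0.108', '0.111', '0.114', '0.115', '0.111', '0.119', '0.124', '0.123', '0.128', '0.128']
147 ['0.087', '0.101', '1.109', '0.104', '0.104', '0.101', '0.103', '0.105', '0.099', '0.090', '0.119', '0.122', '-0.005']
148 ['0.088', '0.096', '0.098', '0.097', '0.101', '0.096', '0.098', '0.096', '0.094', '0.089', '-0.005', '-0.003', '0.063']
149 ['-0.005', '0.091', '0.091', '0.090', '0.095', '0.093', '0.090', '0.094', '0.098', '0.081', '0.001', '-0.005', '0.060']
150 ['0.000', '-0.001', '0.084', '0.085', '0.091', '0.093', '0.085', '0.091', '0.089', '-0.003', '-0.005', '0.066', '0.066']
151 ['-0.008', '-0.001', '0.080', '0.080', '0.086', '0.082', '0.083', '0.082', '0.083', '-0.000', '0.065', '0.066', '0.064']
152 ['-0.001', '-0.001', '-0.001', '0.078', '0.078', '0.079', '0.075', '0.075', '-0.000', '-0.002', '0.063', '0.064', '0.061']
153 ['-0.004', '0.000', '-0.004', '-0.005', '0.001', '0.078', '-0.002', '-0.004', '-0.005', '0.066', '0.061', '0.062', '0.058']
154 ['-0.003', '-0.005', '-0.001', '-0.005', '-0.001', '-0.000', '-0.001', '-0.006', '0.063', '0.064', '0.066', '0.064', '0.054']
[[ 0.526 -0.149  0.091]
 [ 0.524 -0.145  0.093]
 [ 0.519 -0.148  0.085]]
```

```bash
python3 -c "
from h import *
p=get_state()['position'];print(p)
for n in('scene','top'):
  d=snap(n);V=d['view']
  for z in(p[2],.075):
    c=V[:3,:3]@np.array([p[0],p[1],z])+V[:3,3];x,y=c[0]/-c[2],-c[1]/-c[2];f=1+d['k1']*(x*x+y*y)
    print(n,z,(np.array([x,y])*f)@d['mtx'][:2,:2].T+d['mtx'][:2,2],'cam depth',-c[2])
s=snap('scene')
print(world(s,np.array([206,207,208,209,210,208]),np.array([152,152,152,152,152,153])).round(4))
"
```

```text
[ 0.51526473 -0.15841985  0.05032488]
scene 0.05032488004645113 [208.80289086 154.24193626] cam depth 1.3054907901919839
scene 0.075 [208.10603023 149.41550811] cam depth 1.2843959489376666
top 0.05032488004645113 [312.17233159 182.30290482] cam depth 1.206789626949276
top 0.075 [313.30643389 181.70912455] cam depth 1.1821789450665336
[[ 0.526  -0.1554  0.0748]
 [ 0.5248 -0.1518  0.0773]
 [ 0.5248 -0.1465  0.0825]
 [ 0.5197 -0.1489  0.0754]
 [ 0.5197 -0.1434  0.0808]
 [ 0.5226 -0.1505  0.0715]]
```

Request:
arm_command([
  {"dp": [-0.04,0,-0.1],"angular": [0,0,0],"gripper": 0},
  {"dp": [0,0,-0.12],"angular": [0,0,0],"gripper": 0},
  {"dp": [0,0,-0.12],"angular": [0,0,0],"gripper": 0},
  {"dp": [0.06,0,0],"angular": [0,0,0],"gripper": 0},
  {"dp": [0.03,0,0],"angular": [0,0,0],"gripper": 0},
  {"dp": [0.03,0,0],"angular": [0,0,0],"gripper": 0},
  {"dp": [0.03,0,0],"angular": [0,0,0],"gripper": 0},
  {"dp": [0.02,0,0],"angular": [0,0,0],"gripper": 0},
])

```text
clock: 8.05
position: [0.4992, -0.1174, 0.0335]
ee_rot: [0.583, 0.399, 0.584, -0.399]
contact_force: [-0.2, -0.3, 0.0]
width: 0.0001
```

Request:
arm_command([
  {"dp": [0.015,0,0],"angular": [0,0,0],"gripper": 0},
  {"dp": [0.015,0,0],"angular": [0,0,0],"gripper": 0},
  {"dp": [0.01,0,0],"angular": [0,0,0],"gripper": 0},
  {"dp": [0.01,0,0],"angular": [0,0,0],"gripper": 0},
  {"dp": [0.0,0,0],"angular": [0,0,0],"gripper": 0},
  {"dp": [0.0,0,0],"angular": [0,0,0],"gripper": 0},
  {"dp": [0.0,0,0],"angular": [0,0,0],"gripper": 0},
  {"dp": [0,0,0],"angular": [0,0,0],"gripper": 0},
])

```text
clock: 9.05
position: [0.4995, -0.1178, 0.0272]
ee_rot: [0.583, 0.399, 0.584, -0.399]
contact_force: [0.8, 0.7, 0.2]
width: -0.0001
```

Request:
arm_command([
  {"dp": [0.015,0,0],"angular": [0,0,0],"gripper": 0},
  {"dp": [0.01,0,0],"angular": [0,0,0],"gripper": 0},
  {"dp": [0.01,0,0],"angular": [0,0,0],"gripper": 0},
  {"dp": [0.005,0,0],"angular": [0,0,0],"gripper": 0},
  {"dp": [0.0,0,0],"angular": [0,0,0],"gripper": 0},
  {"dp": [0.0,0,0],"angular": [0,0,0],"gripper": 0},
  {"dp": [0.0,0,0],"angular": [0,0,0],"gripper": 0},
  {"dp": [0,0,0],"angular": [0,0,0],"gripper": 0},
])

```text
clock: 10.05
position: [0.4996, -0.1178, 0.025]
ee_rot: [0.584, 0.399, 0.583, -0.399]
contact_force: [-0.3, 0.8, 2.2]
width: -0.0003
```

```bash
python3 -c "
from h import *
go([.5102,-.1449,.054],-68.8)
rect(.4845,-.0787)
for n in('scene',):
  d=snap(n);v,u=np.mgrid[100:220,150:300];P=world(d,u.ravel(),v.ravel());c=d['image'][v.ravel(),u.ravel()].max(1)
  m=(abs(P[:,0]-.4995)<.03)&(abs(P[:,1]+.1178)<.03)&(P[:,2]>.053)
  i=np.argsort(P[m][:,2])[:12];print(P[m][i].round(3).tolist())
"
```

```text
t 10.05 pos [ 0.4996 -0.1178  0.025 ] yawz -68.77 F [-0.3  0.8  2.2] w -0.0003 q [-0.37  0.36  1.9  -0.    0.88  0.83]
dp tot [-0.242  0.001  0.242] ang tot [ 0.  0. -0.]
top 307 ((0.48464199900627136, -0.07835379242897034), (0.1501687616109848, 0.14966309070587158), 21.348861694335938)
scene 537 ((0.48374199867248535, -0.07805576175451279), (0.1532549411058426, 0.15235090255737305), 20.75349235534668)
[[0.509, -0.141, 0.053], [0.526, -0.135, 0.054], [0.528, -0.132, 0.055], [0.519, -0.138, 0.056], [0.511, -0.115, 0.056], [0.513, -0.117, 0.056], [0.496, -0.105, 0.057], [0.505, -0.108, 0.057], [0.511, -0.123, 0.058], [0.51, -0.107, 0.058], [0.513, -0.14, 0.058], [0.489, -0.107, 0.058]]
```

The lid tray is 48 mm high, but I touch it at a reported z of 0.025. So the reported z reads about 23 mm below the true tip, and the earlier grip closed above the rim. I'll regrip with this correction.

Request:
arm_command([
  {"dp": [-0.15,0,0],"angular": [0,0,0],"gripper": 0},
  {"dp": [-0.15,0,0],"angular": [0,0,0],"gripper": 20},
  {"dp": [0,0,0.12],"angular": [0,0,0],"gripper": 40},
  {"dp": [0,0,0.12],"angular": [0,0,0],"gripper": 40},
  {"dp": [0,0,0.02],"angular": [0,0,0],"gripper": 40},
  {"dp": [0.04,0,0],"angular": [0,0,0],"gripper": 40},
  {"dp": [0,0,0],"angular": [0,0,0],"gripper": 40},
  {"dp": [0,0,0],"angular": [0,0,0],"gripper": 40},
])

```text
clock: 11.2
position: [0.5096, -0.1488, 0.0523]
ee_rot: [0.581, 0.399, 0.585, -0.4]
contact_force: [-0.2, 0.1, 0.8]
width: 0.04
```

```bash
python3 -c "
from h import *
go([.5102,-.1449,.031],-68.8)"
```

```text
t 11.2 pos [ 0.5096 -0.1488  0.0523] yawz -68.83 F [-0.2  0.1  0.8] w 0.04 q [-0.41  0.35  1.82 -0.    0.97  0.79]
dp tot [ 0.178  0.017 -0.028] ang tot [-0.    -0.003  0.003]
```

Request:
arm_command([
  {"dp": [0.06,0.017,-0.028],"angular": [0,0,0],"gripper": 40},
  {"dp": [0.06,0,0],"angular": [0,0,0],"gripper": 40},
  {"dp": [0.05,0,0],"angular": [0,0,0],"gripper": 40},
  {"dp": [0,0,0],"angular": [0,0,0],"gripper": 30},
  {"dp": [0,0,0],"angular": [0,0,0],"gripper": 20},
  {"dp": [0,0,0],"angular": [0,0,0],"gripper": 12},
  {"dp": [0,0,0],"angular": [0,0,0],"gripper": 4},
  {"dp": [0,0,0],"angular": [0,0,0],"gripper": 4},
])

```text
clock: 12.2
position: [0.5104, -0.1444, 0.0306]
ee_rot: [0.582, 0.399, 0.585, -0.4]
contact_force: [0.2, 0.3, -2.4]
width: 0.0065
```

```bash
python3 -c "
from h import *
go([.5102,-.1449,.031],-68.8)
rect(.4845,-.0787)"
```

```text
t 12.2 pos [ 0.5104 -0.1444  0.0306] yawz -68.75 F [ 0.2  0.3 -2.4] w 0.0065 q [-0.41  0.38  1.85 -0.    0.92  0.79]
dp tot [-0.003 -0.003  0.004] ang tot [ 0.001 -0.002  0.003]
top 347 ((0.4843709468841553, -0.07798402011394501), (0.15019942820072174, 0.15047737956047058), 21.38748550415039)
scene 542 ((0.48546162247657776, -0.08276189863681793), (0.15455609560012817, 0.16222946345806122), 21.530353546142578)
```

Request:
arm_command([
  {"dp": [0.005,0.072,-0.187],"angular": [0.046,0,0],"gripper": 4},
  {"dp": [0,0.058,-0.191],"angular": [0.046,0,0],"gripper": 4},
  {"dp": [0,0.044,-0.195],"angular": [0.046,0,0],"gripper": 4},
  {"dp": [0,0.03,-0.198],"angular": [0.046,0,0],"gripper": 4},
  {"dp": [0,0.016,-0.2],"angular": [0.046,0,0],"gripper": 4},
  {"dp": [0,0,-0.2],"angular": [0.046,0,0],"gripper": 4},
  {"dp": [0,-0.013,-0.2],"angular": [0.046,0,0],"gripper": 4},
  {"dp": [0,0,-0.1],"angular": [0.046,0,0],"gripper": 4},
])

```text
clock: 13.3
position: [0.509, 0.0267, 0.0306]
ee_rot: [-0.448, -0.542, -0.44, 0.558]
contact_force: [-3.6, -6.4, 3.6]
width: 0.0063
```

```bash
python3 -c "
from h import *
go([.507,.05,.031],-102.3)
rect(.52,.10)"
```

```text
t 13.3 pos [0.509  0.0267 0.0306] yawz -102.24 F [-3.6 -6.4  3.6] w 0.0063 q [-0.07  0.35  1.89 -0.03  0.91  1.74]
dp tot [-0.007 -0.057 -0.186] ang tot [0.001 0.016 0.003]
top 239 ((0.5228731036186218, 0.09941493719816208), (0.15032953023910522, 0.14937828481197357), 78.5163345336914)
scene 645 ((0.5227540731430054, 0.09865933656692505), (0.15609417855739594, 0.15115505456924438), 78.09475708007812)
```

Request:
arm_command([
  {"dp": [0,0,-0.08],"angular": [0,0.01,0.002],"gripper": 4},
  {"dp": [0,0,-0.1],"angular": [0,0.005,0],"gripper": 4},
  {"dp": [0,0,-0.1],"angular": [0,0,0],"gripper": 4},
  {"dp": [0,0,-0.1],"angular": [0,0,0],"gripper": 4},
  {"dp": [0,0,-0.08],"angular": [0,0,0],"gripper": 4},
  {"dp": [0,0,-0.03],"angular": [0,0,0],"gripper": 4},
  {"dp": [0,0,0],"angular": [0,0,0],"gripper": 4},
  {"dp": [0,0,0],"angular": [0,0,0],"gripper": 4},
])

```text
clock: 14.4
position: [0.52, 0.0764, 0.0306]
ee_rot: [-0.449, -0.544, -0.445, 0.552]
contact_force: [-1.0, -1.3, 0.6]
width: 0.0065
```

```bash
python3 -c "
from h import *
go([.525,.107,.031],-102.3)
rect(.535,.15)"
```

```text
t 14.4 pos [0.52   0.0764 0.0306] yawz -101.58 F [-1.  -1.3  0.6] w 0.0065 q [ 0.02  0.37  1.86 -0.01  0.92  1.8 ]
dp tot [-0.006 -0.011 -0.258] ang tot [0.008 0.008 0.002]
top 239 ((0.5336795449256897, 0.14682158827781677), (0.14683428406715393, 0.1497962921857834), 78.63465881347656)
scene 651 ((0.5336201190948486, 0.1482454538345337), (0.1522619128227234, 0.15104949474334717), 78.20352935791016)
```

Request:
arm_command([
  {"dp": [0,0,-0.04],"angular": [0.008,0.005,0],"gripper": 4},
  {"dp": [0,0,-0.05],"angular": [0,0,0],"gripper": 4},
  {"dp": [0,0,-0.05],"angular": [0,0,0],"gripper": 4},
  {"dp": [0,0,-0.05],"angular": [0,0,0],"gripper": 4},
  {"dp": [0,0,-0.05],"angular": [0,0,0],"gripper": 4},
  {"dp": [0,0,-0.05],"angular": [0,0,0],"gripper": 4},
  {"dp": [0,0,-0.03],"angular": [0,0,0],"gripper": 4},
  {"dp": [0,0,-0.03],"angular": [0,0,0],"gripper": 4},
])

```text
clock: 15.5
position: [0.5255, 0.1028, 0.0307]
ee_rot: [-0.452, -0.539, -0.44, 0.558]
contact_force: [-1.0, -8.2, 3.2]
width: 0.0059
```

```bash
python3 -c "
from h import *
go([.525,.107,.031],-102.3)
rect(.535,.17)"
```

```text
t 15.5 pos [0.5255 0.1028 0.0307] yawz -101.8 F [-1.  -8.2  3.2] w 0.0059 q [ 0.08  0.39  1.83 -0.04  0.94  1.88]
dp tot [-0.004 -0.011 -0.033] ang tot [0.005 0.02  0.003]
top 172 ((0.4982013702392578, 0.18211126327514648), (0.14688019454479218, 0.06629348546266556), 76.86673736572266)
scene 662 ((0.5395640730857849, 0.17395427823066711), (0.15523122251033783, 0.15051959455013275), 78.02896118164062)
```

Request:
arm_command([
  {"dp": [0,0,-0.04],"angular": [0.004,0.01,0],"gripper": 4},
  {"dp": [0,0,-0.04],"angular": [0,0.01,0],"gripper": 4},
  {"dp": [0,0,-0.04],"angular": [0,0,0],"gripper": 4},
  {"dp": [0,0,-0.04],"angular": [0,0,0],"gripper": 4},
  {"dp": [0,0,-0.05],"angular": [0,0,0],"gripper": 4},
  {"dp": [0,0,-0.05],"angular": [0,0,0],"gripper": 4},
  {"dp": [0,0,-0.05],"angular": [0,0,0],"gripper": 4},
  {"dp": [0,0,-0.05],"angular": [0,0,0],"gripper": 4},
])

```text
clock: 16.6
position: [0.5255, 0.1042, 0.0307]
ee_rot: [-0.464, -0.522, -0.436, 0.568]
contact_force: [-3.5, -18.3, 5.3]
width: 0.0059
```

```bash
python3 -c "
from h import *
go([.525,.107,.031],-102.3)
rect(.535,.17)"
```

```text
t 16.6 pos [0.5255 0.1042 0.0307] yawz -100.93 F [ -3.5 -18.3   5.3] w 0.0059 q [ 0.12  0.4   1.81 -0.08  0.97  1.93]
dp tot [-0.004 -0.008 -0.022] ang tot [0.015 0.048 0.006]
top 115 ((0.49415385723114014, 0.18608400225639343), (0.14796565473079681, 0.05453204736113548), 77.63264465332031)
scene 665 ((0.5388088226318359, 0.17263057827949524), (0.16135486960411072, 0.1509072333574295), 78.24141693115234)
```

Request:
arm_command([
  {"dp": [0,0,0.05],"angular": [0,0.01,0],"gripper": 4},
  {"dp": [0,0,0.09],"angular": [0.01,0.015,0.003],"gripper": 4},
  {"dp": [0,0,0.12],"angular": [0,0.01,0],"gripper": 4},
  {"dp": [0,0,0.12],"angular": [0,0.005,0],"gripper": 4},
  {"dp": [0,0,0.12],"angular": [0,0,0],"gripper": 4},
  {"dp": [0,0,0.12],"angular": [0,0,0],"gripper": 4},
  {"dp": [0,0,0.06],"angular": [0,0,0],"gripper": 4},
  {"dp": [0,0,0],"angular": [0,0,0],"gripper": 4},
])

```text
clock: 17.7
position: [0.5072, 0.0244, 0.0306]
ee_rot: [-0.442, -0.55, -0.446, 0.551]
contact_force: [1.1, 1.0, -2.2]
width: 0.0063
```

```bash
python3 -c "
from h import *
go([.509,.03,.031],-102.3)
rect(.523,.10)
s=snap('scene');t=snap('top')
a=cv2.resize(s['image'][130:270,210:310],None,fx=4,fy=4,interpolation=cv2.INTER_CUBIC)
b=cv2.resize(t['image'][100:240,170:270],None,fx=4,fy=4,interpolation=cv2.INTER_CUBIC)
cv2.imwrite('pics/p4.png',np.hstack([a,b]))"
```

```text
t 17.7 pos [0.5072 0.0244 0.0306] yawz -102.25 F [ 1.1  1.  -2.2] w 0.0063 q [-0.09  0.35  1.9   0.    0.9   1.69]
dp tot [-0.003  0.005 -0.048] ang tot [ 0.001 -0.001  0.004]
top 263 ((0.5221676230430603, 0.09596062451601028), (0.15022683143615723, 0.149802565574646), 77.75166320800781)
scene 638 ((0.520852267742157, 0.0955151841044426), (0.1548231691122055, 0.15184815227985382), 77.50650787353516)
```

View pics/p4.png

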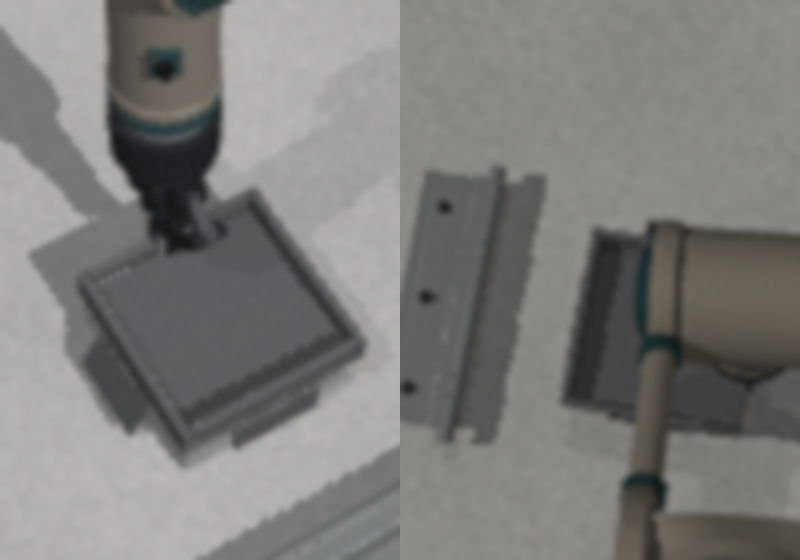

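Request:
arm_command([
  {"dp": [0,0.093,-0.007],"angular": [-0.1,0,0],"gripper": 4},
  {"dp": [0,0.093,-0.007],"angular": [-0.1,0,0],"gripper": 4},
  {"dp": [0,0.093,-0.007],"angular": [-0.1,0,0],"gripper": 4},
  {"dp": [0,0.093,-0.007],"angular": [-0.1,0,0],"gripper": 4},
  {"dp": [0,0.093,-0.007],"angular": [-0.1,0,0],"gripper": 4},
  {"dp": [0,0.093,-0.007],"angular": [-0.1,0,0],"gripper": 4},
  {"dp": [0,0.093,-0.007],"angular": [-0.1,0,0],"gripper": 4},
  {"dp": [0,0,0],"angular": [-0.03,0,0],"gripper": 4},
])

```text
clock: 18.9
position: [0.5798, 0.0532, 0.0306]
ee_rot: [0.673, 0.21, 0.678, -0.209]
contact_force: [1.2, 2.7, -1.1]
width: 0.0061
```

```bash
python3 -c "
from h import *
go([.5215+.071*.977,.0957-.071*.213,.031],-12.3)
rect(.523,.10)"
```

```text
t 18.9 pos [0.5798 0.0532 0.0306] yawz -34.4 F [ 1.2  2.7 -1.1] w 0.0061 q [-0.03  0.44  1.73  0.    0.97  0.57]
dp tot [-0.003  0.24  -0.053] ang tot [-0.246 -0.004 -0.   ]
top 124 ((0.5398790836334229, 0.09960389882326126), (0.17958806455135345, 0.11331237852573395), 85.44161224365234)
scene 561 ((0.5271167755126953, 0.09011410921812057), (0.15192537009716034, 0.16277387738227844), 55.15999221801758)
```

Request:
arm_command([
  {"dp": [0,0.08,-0.005],"angular": [-0.082,0,0],"gripper": 4},
  {"dp": [0,0.08,-0.005],"angular": [-0.082,0,0],"gripper": 4},
  {"dp": [0,0.08,-0.005],"angular": [-0.082,0,0],"gripper": 4},
  {"dp": [0,0.0,0],"angular": [0,0,0],"gripper": 4},
  {"dp": [0,0.1,0],"angular": [0,0,0],"gripper": 4},
  {"dp": [0,0.1,0],"angular": [0,0,0],"gripper": 4},
  {"dp": [0,0.05,0],"angular": [0,0,0],"gripper": 4},
  {"dp": [0,0,0],"angular": [0,0,0],"gripper": 4},
])

```text
clock: 20.0
position: [0.5948, 0.1035, 0.0307]
ee_rot: [0.7, 0.069, 0.707, -0.078]
contact_force: [0.0, -0.4, -0.9]
width: 0.0061
```

```bash
python3 -c "
from h import *
go([.535+.071*.977,.1774-.071*.213,.031],-12.3)
rect(.53,.13)
t=snap('top');s=snap('scene')
a=cv2.resize(s['image'][130:270,210:310],None,fx=4,fy=4,interpolation=cv2.INTER_CUBIC)
b=cv2.resize(t['image'][100:240,170:270],None,fx=4,fy=4,interpolation=cv2.INTER_CUBIC)
cv2.imwrite('pics/p5.png',np.hstack([a,b]))"
```

```text
t 20.0 pos [0.5948 0.1035 0.0307] yawz -11.96 F [ 0.  -0.4 -0.9] w 0.0061 q [ 0.06  0.47  1.68 -0.01  1.01  0.28]
dp tot [-0.009  0.496 -0.024] ang tot [ 0.004 -0.005  0.008]
top 209 ((0.5411438345909119, 0.11220812052488327), (0.14691273868083954, 0.1216851994395256), 78.51718139648438)
scene 503 ((0.5328370928764343, 0.1162019819021225), (0.15112748742103577, 0.1638534814119339), 79.382080078125)
```

View pics/p5.png

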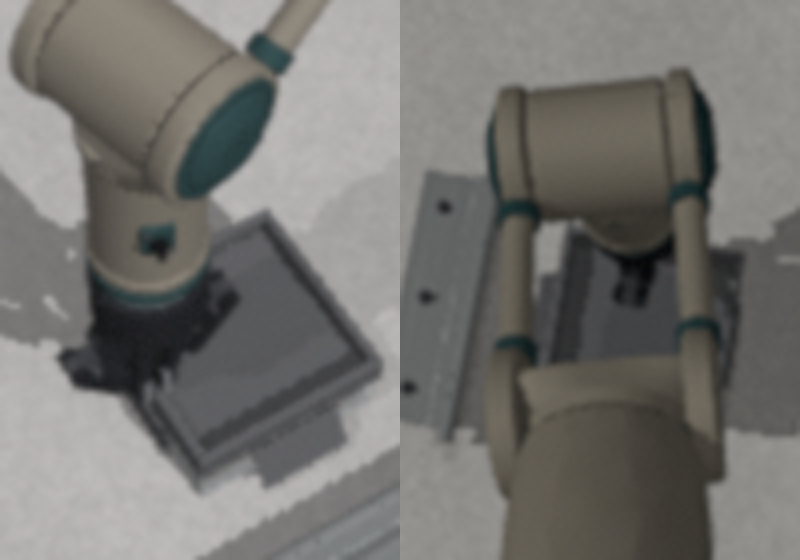

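Request:
arm_command([
  {"dp": [0,0.05,0],"angular": [0.005,-0.003,0.005],"gripper": 4},
  {"dp": [0,0.06,0],"angular": [0,0,0],"gripper": 4},
  {"dp": [0,0.06,0],"angular": [0,0,0],"gripper": 4},
  {"dp": [0,0.06,0],"angular": [0,0,0],"gripper": 4},
  {"dp": [0,0.06,0],"angular": [0,0,0],"gripper": 4},
  {"dp": [0,0.06,0],"angular": [0,0,0],"gripper": 4},
  {"dp": [0,0.06,0],"angular": [0,0,0],"gripper": 4},
  {"dp": [0,0.05,0],"angular": [0,0,0],"gripper": 4},
])

```text
clock: 21.2
position: [0.6029, 0.1444, 0.0309]
ee_rot: [0.7, 0.065, 0.706, -0.085]
contact_force: [-1.3, -6.9, 2.2]
width: 0.0064
```

```bash
python3 -c "
from h import *
go([.535+.071*.977,.1774-.071*.213,.031],-12.3)
rect(.535,.16)"
```

```text
t 21.2 pos [0.6029 0.1444 0.0309] yawz -12.19 F [-1.3 -6.9  2.2] w 0.0064 q [ 0.14  0.49  1.63 -0.03  1.03  0.37]
dp tot [-0.005  0.148 -0.019] ang tot [ 0.001 -0.004  0.018]
top 258 ((0.5370413064956665, 0.15602122247219086), (0.14729906618595123, 0.14686572551727295), 78.65040588378906)
scene 513 ((0.54103022813797, 0.15809708833694458), (0.15083566308021545, 0.16310548782348633), 78.84823608398438)
```

Request:
arm_command([
  {"dp": [0,0.05,0],"angular": [0.005,0,0.006],"gripper": 4},
  {"dp": [0,0.05,0],"angular": [0,0,0.004],"gripper": 4},
  {"dp": [0,0.05,0],"angular": [0,0,0],"gripper": 4},
  {"dp": [0,0.05,0],"angular": [0,0,0],"gripper": 4},
  {"dp": [0,0.05,0],"angular": [0,0,0],"gripper": 4},
  {"dp": [0,0.05,0],"angular": [0,0,0],"gripper": 4},
  {"dp": [0,0.05,0],"angular": [0,0,0],"gripper": 4},
  {"dp": [0,0.05,0],"angular": [0,0,0],"gripper": 4},
])

```text
clock: 22.3
position: [0.6078, 0.1643, 0.0319]
ee_rot: [0.698, 0.053, 0.708, -0.095]
contact_force: [-1.2, -16.4, 5.5]
width: 0.0055
```

```bash
python3 -c "
from h import *
go([.535+.071*.977,.1774-.071*.213,.031],-12.3)
rect(.535,.17)"
```

```text
t 22.3 pos [0.6078 0.1643 0.0319] yawz -12.0 F [ -1.2 -16.4   5.5] w 0.0055 q [ 0.19  0.51  1.59 -0.06  1.07  0.42]
dp tot [ 0.009 -0.022 -0.024] ang tot [ 0.004 -0.006  0.038]
top 289 ((0.5405837297439575, 0.17634257674217224), (0.1476982682943344, 0.14967480301856995), 79.29048919677734)
scene 466 ((0.545737624168396, 0.1773204207420349), (0.15106701850891113, 0.1625535786151886), 79.7818374633789)
```

Request:
arm_command([
  {"dp": [0,0.05,0],"angular": [0.01,0,0.01],"gripper": 4},
  {"dp": [0,0.05,0],"angular": [0.01,0,0.01],"gripper": 4},
  {"dp": [0,0.05,0],"angular": [0.005,0,0],"gripper": 4},
  {"dp": [0,0.05,0],"angular": [0.005,0,0],"gripper": 4},
  {"dp": [0,-0.03,0],"angular": [0,0,0.01],"gripper": 4},
  {"dp": [0,-0.08,0],"angular": [0,0,0.01],"gripper": 4},
  {"dp": [0,-0.12,0],"angular": [0,0,0],"gripper": 4},
  {"dp": [0,-0.12,0],"angular": [0,0,0],"gripper": 4},
])

```text
clock: 23.4
position: [0.5942, 0.1234, 0.0308]
ee_rot: [0.694, 0.077, 0.709, -0.099]
contact_force: [-0.2, 1.6, -6.5]
width: 0.0067
```

Request:
arm_command([
  {"dp": [0,-0.12,0],"angular": [0,0,0],"gripper": 4},
  {"dp": [0,-0.12,0],"angular": [0,0,0],"gripper": 4},
  {"dp": [0,-0.05,0],"angular": [0,0,0],"gripper": 4},
  {"dp": [0,0,0],"angular": [0,0,0],"gripper": 4},
  {"dp": [0,0,0],"angular": [0,0,0],"gripper": 4},
  {"dp": [0,0,0],"angular": [0,0,0],"gripper": 4},
  {"dp": [0,0,0],"angular": [0,0,0],"gripper": 4},
  {"dp": [0,0,0],"angular": [0,0,0],"gripper": 4},
])

```text
clock: 24.4
position: [0.5845, 0.0859, 0.0316]
ee_rot: [0.694, 0.076, 0.709, -0.1]
contact_force: [-0.1, 0.6, -6.8]
width: 0.0064
```

```bash
python3 -c "
from h import *
go([.59,.1,.03],-12.3)
rect(.53,.11)
t=snap('top');s=snap('scene')
a=cv2.resize(s['image'][130:270,210:310],None,fx=4,fy=4,interpolation=cv2.INTER_CUBIC)
b=cv2.resize(t['image'][100:240,170:270],None,fx=4,fy=4,interpolation=cv2.INTER_CUBIC)
cv2.imwrite('pics/p6.png',np.hstack([a,b]))"
```

```text
t 24.4 pos [0.5845 0.0859 0.0316] yawz -14.3 F [-0.1  0.6 -6.8] w 0.0064 q [ 0.05  0.46  1.69 -0.03  1.02  0.32]
dp tot [0.008 0.125 0.016] ang tot [-0.022 -0.012  0.023]
top 179 ((0.5324171781539917, 0.09939835220575333), (0.14886842668056488, 0.11941227316856384), 75.51956939697266)
scene 515 ((0.5235293507575989, 0.10298667103052139), (0.15058764815330505, 0.1633680760860443), 75.99446105957031)
```

View pics/p6.png

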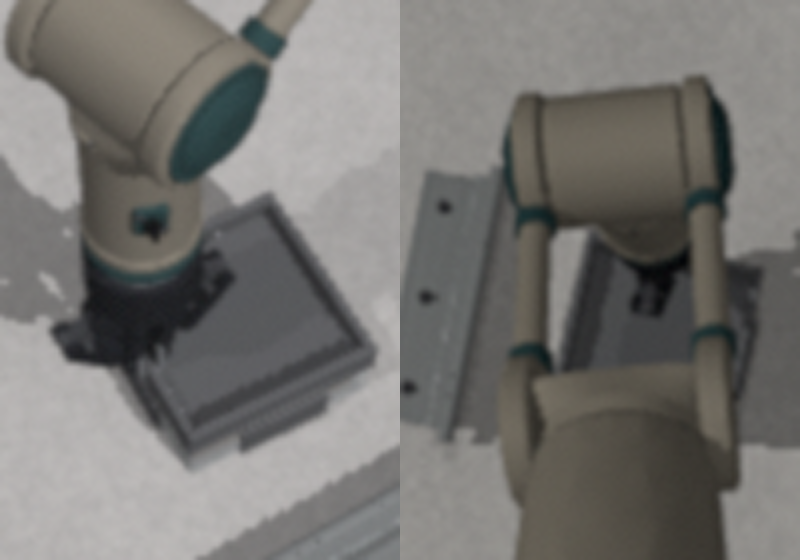

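The picture shows clip_a (left crop 285,425) lying as flat as clip_b did after its pass. Next: lower slightly, because the grip is carrying about 7 N of weight, then let go and move up.

Request:
arm_command([
  {"dp": [0.006,0,0],"angular": [0,-0.006,0.012],"gripper": 4},
  {"dp": [0.006,0,0],"angular": [0,-0.006,0.01],"gripper": 4},
  {"dp": [0,0,0],"angular": [0,0,0],"gripper": 10},
  {"dp": [0,0,0],"angular": [0,0,0],"gripper": 20},
  {"dp": [0,0,0],"angular": [0,0,0],"gripper": 30},
  {"dp": [0,0,0],"angular": [0,0,0],"gripper": 30},
  {"dp": [-0.1,0,0],"angular": [0,0,0],"gripper": 30},
  {"dp": [-0.2,0,0],"angular": [0,0,0],"gripper": 30},
])

```text
clock: 25.6
position: [0.5845, 0.0855, 0.0688]
ee_rot: [0.703, 0.088, 0.701, -0.088]
contact_force: [0.3, 0.3, 0.1]
width: 0.0299
```

Request:
arm_command([
  {"dp": [-0.3,0,0],"angular": [0,0,0],"gripper": 30},
  {"dp": [-0.3,0,0],"angular": [0,0,0],"gripper": 30},
  {"dp": [-0.3,0,0],"angular": [0,0,0],"gripper": 30},
  {"dp": [-0.2,-0.4,0],"angular": [0,0,0],"gripper": 30},
  {"dp": [0,-0.4,0],"angular": [0,0,0],"gripper": 30},
  {"dp": [0,-0.4,0],"angular": [0,0,0],"gripper": 30},
  {"dp": [0,-0.4,0],"angular": [0,0,0],"gripper": 30},
  {"dp": [0,0,0],"angular": [0,0,0],"gripper": 30},
])

```text
clock: 26.6
position: [0.539, -0.1051, 0.2149]
ee_rot: [0.708, 0.086, 0.695, -0.087]
contact_force: [0.7, 0.2, -0.5]
width: 0.0302
```

```bash
python3 -c "
from h import *
go([.59,.1,.03],-12.3)
rect(.523,.10)
# how far things stick out beyond the rim per side, by height
for n in('scene','top'):
  d=snap(n);v,u=np.mgrid[60:330,60:420];P=world(d,u.ravel(),v.ravel())
  Q=P[(P[:,2]>.055)&(P[:,2]<.072)&(np.hypot(P[:,0]-.523,P[:,1]-.10)<.13)]
  (c,_,a)=cv2.minAreaRect(Q[:,:2].astype(np.float32))
  a=np.radians(a);X=np.array([np.cos(a),np.sin(a)]);Y=np.array([-X[1],X[0]])
  m=(P[:,2]>.008)&(P[:,2]<.045);L=(P[m][:,:2]-c);x,y=L@X,L@Y
  for k,(p,q) in dict(a=(x,y),b=(y,x)).items():
    w=(abs(q)<.033)&(p>.06)&(p<.12); print(n,k,w.sum(),np.percentile(p[w],[50,90,98]).round(4) if w.any() else '')
t=snap('top');s=snap('scene')
a=cv2.resize(s['image'][130:270,210:310],None,fx=4,fy=4,interpolation=cv2.INTER_CUBIC)
b=cv2.resize(t['image'][100:240,170:270],None,fx=4,fy=4,interpolation=cv2.INTER_CUBIC)
cv2.imwrite('pics/p7.png',np.hstack([a,b]))"
```

```text
t 26.6 pos [ 0.539  -0.1051  0.2149] yawz -14.04 F [ 0.7  0.2 -0.5] w 0.0302 q [-0.32  0.22  1.56  0.    1.34 -0.08]
dp tot [ 1.542  1.76  -0.03 ] ang tot [-0.019  0.012 -0.   ]
top 427 ((0.51861172914505, 0.10239794850349426), (0.1487927883863449, 0.15032358467578888), 75.44709014892578)
scene 676 ((0.5179353356361389, 0.10303424298763275), (0.1527056246995926, 0.15152551233768463), 75.29615783691406)
scene a 130 [0.0777 0.0789 0.0792]
scene b 20 [0.0652 0.0683 0.0684]
top a 6 [0.0719 0.0899 0.1011]
top b 23 [0.0774 0.0943 0.106 ]
```

View pics/p7.png

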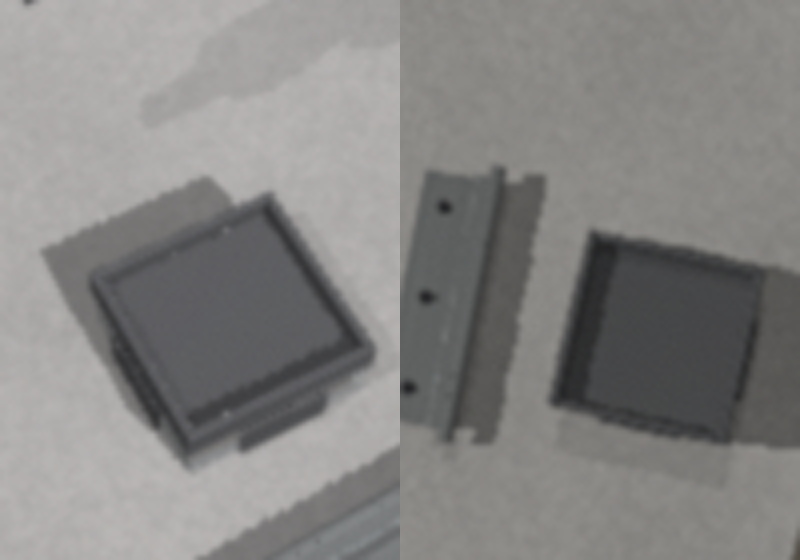

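Both clips now lie flat: clip_a's face measures 79 mm from the box's centre, and nothing sticks out on clip_b's side in the top view. The box is flat and released, so I'm handing in.

```bash
python3 -c "
from rig import sign_off
print(sign_off())"
```

```text
the job is handed in; nothing more can be done
None
```

Both clips were pressed shut against the steel bar and the box was handed in flat and released, at about 27 s of the 72 s allowed. No verdict came back.

I gripped the box's -y rim and slid clip_b flat against the bar, pushing up to about 18 N. I then backed off, turned the box 90°, pressed clip_a flat with about 16 N measured, and let go.

**Last checks:**
- **clip_a:** its outer face measured 79 mm from the box's centre in the scene camera's depth image, which is the shut position.
- **clip_b:** I checked this one by eye only. It looked flat after its pass, and nothing stuck out on its side in the last top picture. The depth points on that side were too few to give an angle.
- **Box:** it stands flat, with the rim outline matching in both cameras, and the gripper is about 0.2 m away.
- **Mug, bottle and jar:** the arm went nowhere near them, but I did not measure their positions again at the end.

**Disagreements:**
- **Tool height:** the reported height read about 23 mm lower than the real fingertip. My first grip therefore closed above the rim without touching the box. I found the offset by touching the lid and corrected for it.
- **Tilt:** the tool tilted up to about 4° under the pushing load.
- **Weight on the grip:** just before release the grip was carrying about 7 N, roughly the weight of the box, so the box may have been slightly raised. I lowered it about 1.5 mm before opening.

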